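Roll the thick bearing sleeve up the sheet-metal stand to its stop

ROBOT

A 7-joint arm with a two-finger parallel gripper is mounted at the origin on the work surface. World frame = base frame: x ahead of the robot, y to its left, z up, the work surface at z = 0. Lengths are in m, angles in rad, forces in N, time in s.
With the tool pointing down it reaches from about 0.425 to 0.925 m from the base axis. Payload 6.8 kg.
Tool frame: the origin (TCP) lies between the finger pads; the fingertips stand 22 mm ahead of it and the grasp point (between the pads) lies 3 mm ahead of it; z points along the fingers, y is the direction in which the jaws open and shut (so a half turn about z gives the same grasp; the last joint's range is limited). The gripper opens to 85 mm and grips with 20 to 120 N. Pads are 22 mm wide; open, the fingers measure 114 mm over their backs; the gripper's body (76 mm by 85 mm) begins 54 mm behind the grasp point. The pads swing forward as they close: fully open they stand 13 mm farther back than shut.
Start: joints at [-1.358, 0.477, 0.022, 1.555, -0.011, 1.109, -0.083], TCP at [0.213, 0.641, 0.253] pointing down, gripper open.
Joint ranges: [-2.96, 2.96], [-0.34, 2.1], [-1.41, 1.46], [0.24, 2.44], [-1.37, 4.51], [0.17, 1.92], [-2.96, 2.96]. Speed limits (rad/s): [2.39, 2.39, 3.14, 3.14, 3.14, 3.14, 3.14].

INTERFACE

Orientations are given as a unit quaternion [w, x, y, z].
In Python, from station import bot gives the robot as it stands. The module is installed in compiled form; this text tells all that it offers.
- The arm moves only by the tool drive_tool, never from a script. Its argument "series" is one flat list of numbers, 7 for each row, row after row: the opening, from -1 (shut) to 1 (fully open), then the shift along the tool's x, y, z in mm, then the turn, a rotation vector about the tool's x, y, z in rad. In form: [jaw, x, y, z, wx, wy, wz, jaw, x, y, z, wx, wy, wz, ...]. A call has 1 to 12 rows; each row shifts and turns the commanded pose from where the row before left it, along the tool's axes as they then stand; what a row does not reach is not made up. A row lasts 1/8 s, in which the tool goes at most 62.5 mm and 10.7 degrees, less where a joint would pass 70% of its speed; a pose out of reach is approached as far as the arm can. A call with a gripper value outside its range is refused whole. The fingers move at their own pace and stop on an object; "force" is the grip in N (left out, the last holds). Time passes only in rows, so rows that do not move let the fingers close. It gives the time, the measured TCP pose, the force and the opening at its end, in the units of the state.
- bot.get_obs(): the state, without advancing time (a new reading comes with each control period).
- bot.read_camera(name): name is "side" or "top" or "wrist"; returns a dict with "pixels" (480x640x3 uint8, blue, green, red), "camera_matrix" (3x3 intrinsics, pixels), "rvec" (rotation vector, rad) and "tvec" (3), from world to camera coordinates, as OpenCV has them. Camera axes: x right, y down, z forward; pixel columns grow to the right and rows downward; lengths in m; the calibration is good to about 2 mm. The wrist camera is an equidistant fisheye: a pixel r from the principal point sees the ray r / f radians off the axis. A picture is of the moment at which its call begins. There is no depth.
- bot.hand_in(): hands the job in, once; it reports no verdict.
The state is a dict: "t": time; "q": joint angles; "joint_vel": joint speeds; "joint_torque": joint torques, N m; "eef_pos": TCP position; "tool_rot": TCP orientation; "contact_force": force on the tool from outside, world axes, zero at the start; "torque": the same for the moment, N m; "gripper_width": opening from 0.0 (shut) to 1.0 (fully open).
Only numpy, scipy, OpenCV 4.12 (cv2) and the standard library are available. Lean on these libraries where they do the work, as an engineer would, in place of code of your own. Each camera call takes 0.05 s, during which the arm holds its last target. There are 200 camera calls.

TASK

On the sheet-metal stand two steel bearing sleeves lie at the foot of two lanes: slowly and gently push the thicker one up its ramp with the fingertips, never letting it run away or roll back, until it goes over the crest and rests against the stop plate at the top. Do not grip or lift it. Leave the slim sleeve at the foot and the other desk things where they are, and finish with the hand clear.

Things in the scene. Friction and masses are not known exactly. Their poses are not given: they have to be found in the camera images.
- stand: Fixed sheet-metal stand, 270 mm long (its x axis: uphill, away from the robot, turned up to 0.5 rad) and 196 mm wide (y). Origin on the desk, z up. Three 4 mm cheeks run lengthwise at y -96, 0, 96 mm, 20 mm higher than the floor beside them; two open lanes, midlines at y -48 and +48, each with foot, ramp, crest and stop. Nothing holds a sleeve on the ramp: let go, it rolls back.
- foot (a point): Middle of the line where the level foot meets the ramp: stand x -55 mm, height 12 mm. The foot runs level from here back to x -135 mm, where a front lip (4 mm thick) stands 6 mm above it. From here the ramp rises 8 degrees towards +x.
- crest (a point): Middle of the crest line: stand x 75 mm, height 30 mm. Beyond it the floor falls 8 degrees to the stop, so a sleeve whose centre is past the crest rolls on to the stop by itself and stays there.
- stop (a point): Middle of the top edge of the upright stop plate's downhill face: stand x 125 mm, height 56 mm (floor 23 mm there). The thick sleeve resting at the stop has its centre at stand x 100 mm, height 52 mm.
- sleeve: Thick bearing sleeve: smooth oiled dark steel cylinder with a brass-lined bore, diameter 50 mm, 80 mm long, 0.3 to 0.65 kg, lying across either lane on the level foot, free to roll, friction about 0.3. Origin at its centre, y along the cylinder. Push its downhill side near mid length, at or below mid height, under 0.1 m/s (over 0.25 m/s counts as run away, over 30 N as rough).
- slim_sleeve: The slim bearing sleeve, to be left at the foot of the other lane: the same dark steel, diameter 34 mm, 80 mm long. Origin at its centre, y along the cylinder.
- calculator: Desk calculator lying flat, 150 x 100 x 20 mm, to the right of the stand. Origin under its middle. Leave alone.
- pen_cup: Clear square pen cup, 70 x 70 x 85 mm, with pens up to 155 mm high, left of the stand's upper end. Origin under its middle. Leave alone.
- bearing: Small steel ball bearing lying flat, diameter 42 mm, 14 mm high, left of the stand's foot. Origin under its middle. Leave alone.
Not all that is in view belongs to the job. What is shaped like the sleeve but pink is not meant.

How it is judged:
By the outcome, as a careful person would: the job done as asked, in the order asked, and still so for the second after the job is handed in, with the robot touching nothing.
It also fails if it takes over 40 s, if anything falls off the work surface, if the arm or the gripper's body presses on something with over 40 N, if the wrist force passes 120 N, or if a joint passes its speed limit or range.

## Working session

There is one attempt and no reset: what is moved stays moved. The work goes in short steps, Python scripts to look and compute and a tool call to move; the robot and the scene stay as the last step left them, time stands still between calls to the robot, and variables do not carry over. Pictures are saved under pics/ and viewed, about 8 in all and at most 12, crops included, and the job is handed in when it is done.

Besides the shell and the picture viewer there is one more tool, called after "Emit:" by a JSON object that holds its "name" and its "arguments", one argument or row to a line. drive_tool: Moves the arm, as the interface text tells. Its arguments: {"type":"object","properties":{"series":{"type":"array"},"force":{"type":"number"}},"required":["series"]}

```bash
mkdir -p pics; cat > h.py <<'E'
import numpy as np, cv2, pickle
from station import bot
def snap(n,save):
    c=bot.read_camera(n); cv2.imwrite(f'pics/{save}.png',c['pixels']); pickle.dump(c,open(f'pics/{save}.pkl','wb')); return c
def load(s): return pickle.load(open(f'pics/{s}.pkl','rb'))
def ray(c,uv):
    K=c['camera_matrix']; R=cv2.Rodrigues(np.array(c['rvec'],float))[0]; t=np.array(c['tvec'],float).ravel()
    uv=np.atleast_2d(np.array(uv,float)); d=np.c_[(uv[:,0]-K[0,2])/K[0,0],(uv[:,1]-K[1,2])/K[1,1],np.ones(len(uv))]@R
    return -R.T@t,d
def onz(c,uv,z):
    o,d=ray(c,uv); return o+d*((z-o[2])/d[:,2])[:,None]
def proj(c,P):
    return cv2.projectPoints(np.atleast_2d(np.array(P,float)),np.array(c['rvec'],float),np.array(c['tvec'],float),c['camera_matrix'],None)[0][:,0]
E
python3 - <<'E'
from h import *
np.set_printoptions(precision=4,suppress=True)
for n in('top','side'):
    c=snap(n,n+'0'); print(n,c['camera_matrix'].tolist(),ray(c,[320,240]))
print(bot.get_obs())
E
```

```text
top [[623.121100061012, 0.0, 331.53203097652647], [0.0, 623.121100061012, 244.50413522513975], [0.0, 0.0, 1.0]] (array([0.3744, 0.0391, 1.0306]), array([[ 0.1725, -0.0023, -0.9852]]))
side [[490.1047628454417, 0.0, 326.13498983624413], [0.0, 490.1047628454417, 242.5894874454388], [0.0, 0.0, 1.0]] (array([ 0.1154, -0.4804,  0.5949]), array([[ 0.4942,  0.6272, -0.6022]]))
{'t': 0.1, 'q': array([-1.3581,  0.4777,  0.0224,  1.5563, -0.0115,  1.1093, -0.0831]), 'joint_vel': array([ 0.0006, -0.0011,  0.0006, -0.003 , -0.0011,  0.0008,  0.    ]), 'joint_torque': array([  0.0037, -59.776 ,   1.6134, -28.1954,   0.0128,   0.0051,
         0.    ]), 'eef_pos': array([0.2127, 0.6401, 0.2524]), 'tool_rot': array([-0.0001,  0.1597,  0.9872, -0.0008]), 'contact_force': array([-0.3362,  0.1569, -0.2127]), 'torque': array([-0.0174,  0.0166,  0.0165]), 'gripper_width': 1.0009232340420662}
```

View pics/top0.png

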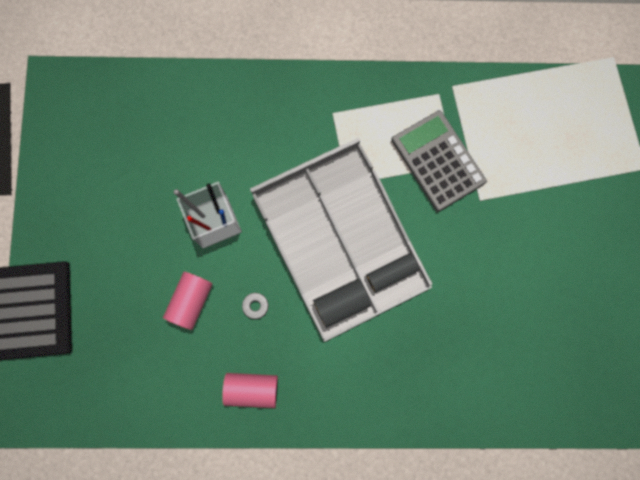

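View pics/side0.png

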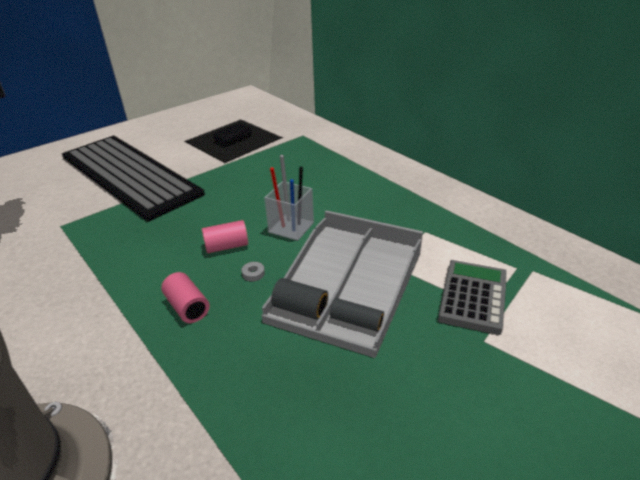

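Candidates: the dark sleeve in the left lane at top (342,304) and side (300,298), the dark sleeve in the right lane at top (392,272) and side (358,315), and pink cylinders at top (188,301) and (250,391). The left-lane one looks thicker, so I'll check it in a close crop.

```bash
python3 - <<'E'
from h import *
np.set_printoptions(precision=4,suppress=True)
c=load('top0'); a=cv2.resize(c['pixels'][130:350,235:445],None,fx=2.8,fy=2.8,interpolation=cv2.INTER_CUBIC)
cv2.imwrite('pics/crop0.png',a)
for n in('top0','side0'):
    c=load(n); im=c['pixels']; hsv=cv2.cvtColor(im,cv2.COLOR_BGR2HSV)
    m=((hsv[...,2]<75)&((hsv[...,1]<90))).astype(np.uint8)
    m=cv2.morphologyEx(m,cv2.MORPH_OPEN,np.ones((5,5)))
    k,l,s,ce=cv2.connectedComponentsWithStats(m)
    for i in range(1,k):
        if s[i,4]>300:
            r=cv2.minAreaRect(cv2.findContours((l==i).astype(np.uint8),0,1)[0][0]); 
            print(n,s[i],ce[i],np.array(cv2.boxPoints(r)).tolist(), onz(c,ce[i],.04) )
E
```

```text
top0 [   0   84   11  111 1149] [  4.6919 140.0174] [[0.0, 193.99996948242188], [0.0, 83.99999237060547], [9.999998092651367, 84.0], [9.999998092651367, 193.99996948242188]] [[0.7099 0.5548 0.04  ]]
top0 [   0  262   71   98 2534] [ 45.223  309.2372] [[-2.1041529178619385, 263.31341552734375], [68.19446563720703, 261.751220703125], [70.32329559326172, 357.54833984375], [0.0246734619140625, 359.11053466796875]] [[0.434  0.4669 0.04  ]]
top0 [324 299  46  27 450] [346.5867 312.2667] [[321.8000183105469, 318.6000061035156], [366.6000061035156, 296.1999816894531], [371.1999816894531, 305.3999938964844], [326.3999938964844, 327.8000183105469]] [[ 0.4319 -0.0062  0.04  ]]
side0 [ 190  125   86   36 1323] [233.1209 143.7657] [[188.69677734375, 135.55307006835938], [272.5294189453125, 120.8823471069336], [277.87811279296875, 151.44631958007812], [194.04547119140625, 166.11703491210938]] [[0.6651 0.5614 0.04  ]]
side0 [ 270  279   52   40 1398] [295.7661 298.0172] [[268.38592529296875, 305.5201416015625], [277.30401611328125, 275.5228271484375], [324.46038818359375, 289.54229736328125], [315.54229736328125, 319.53961181640625]] [[0.4414 0.0029 0.04  ]]
side0 [329 301  50  30 836] [353.4498 316.0215] [[326.6226501464844, 317.3207702636719], [332.2830505371094, 297.5094299316406], [382.2075500488281, 311.7735900878906], [376.5471496582031, 331.5849304199219]] [[ 0.4845 -0.0889  0.04  ]]
side0 [438 317  62  17 399] [467.8471 325.0376] [[436.9259948730469, 321.94049072265625], [438.3790588378906, 315.25634765625], [499.9476623535156, 328.64080810546875], [498.4945983886719, 335.324951171875]] [[ 0.6017 -0.2172  0.04  ]]
side0 [   0  338   69  142 5535] [ 25.9635 431.9808] [[0.0, 478.99993896484375], [0.0, 337.99993896484375], [67.99998474121094, 337.99993896484375], [67.99998474121094, 478.99993896484375]] [[0.0395 0.0352 0.04  ]]
```

View pics/crop0.png

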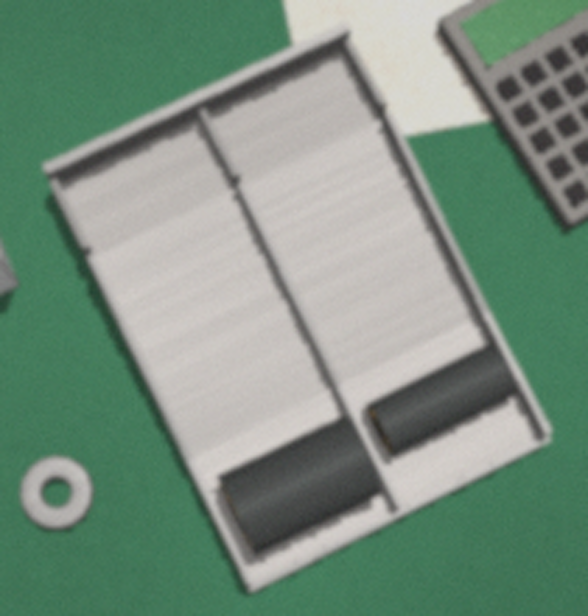

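The crop confirms it: the left-lane sleeve (crop ~(301,487), top (342,304)) is clearly fatter than the right-lane one (crop ~(445,400)). I'll fit the stand pose from the lip and stop-plate corners.

```bash
cat >> h.py <<'E'
def cr(p): return np.array(p,float)/2.8+np.array([235,130])
E
python3 - <<'E'
from h import *
from scipy.optimize import least_squares
np.set_printoptions(precision=4,suppress=True)
c=load('top0'); s=load('side0')
# outer corner at desk-plane-ish: stand pts -> top pixels
S=np.array([[-.135,.098,.018],[-.135,-.098,.018],[.129,.098,.056],[.129,-.098,.056],[.075,0,.05]])
U=cr([[250,592],[548,437],[45,168],[348,32],[237,180]])
def W(p,P):
    a=p[2]; return np.c_[p[0]+np.cos(a)*P[:,0]-np.sin(a)*P[:,1],p[1]+np.sin(a)*P[:,0]+np.cos(a)*P[:,1],P[:,2]]
r=least_squares(lambda p:(proj(c,W(p,S))-U).ravel(),[.55,0,.45])
print(r.x,r.fun.reshape(-1,2)); np.save('stand.npy',r.x)
a=r.x[2]; R=np.array([[np.cos(a),-np.sin(a)],[np.sin(a),np.cos(a)]])
st=lambda P:(P[:,:2]-r.x[:2])@R
for nm,box,z in(('thick',[[220,482],[350,418],[385,492],[252,555]],.037),('slim',[[370,408],[492,348],[518,393],[388,455]],.029)):
    P=onz(c,cr(box),z);print(nm,P.mean(0),st(P.mean(0)[None]),'corners st',st(P))
P=onz(s,[[298,298]],.037);print('side thick',P,st(P))
# overlay stand model into side view
im=s['pixels'].copy()
Q=np.array([[x,y,z] for y in(-.096,0,.096) for x,z in((-.135,.032),(-.055,.032),(.075,.05),(.125,.043))]+[[.125,.096,.056],[.125,-.096,.056]]+[[x,.048,z] for x,z in((-.055,.012),(.075,.03))])
for u in proj(s,W(r.x,Q)): cv2.circle(im,tuple(int(v) for v in u.round()),1,(0,0,255),-1)
cv2.imwrite('pics/ov.png',cv2.resize(im[190:360,240:440],None,fx=4,fy=3.5,interpolation=cv2.INTER_CUBIC))
E
```

```text
[0.5525 0.003  0.4666] [[-0.7543 -0.9255]
 [ 0.2085  0.3994]
 [-0.3693  1.1748]
 [ 0.2124 -1.6592]
 [ 0.7167  0.9835]]
thick [ 0.4456 -0.0004  0.037 ] [[-0.097   0.0451]] corners st [[-0.074   0.0857]
 [-0.0743  0.0028]
 [-0.1208  0.0041]
 [-0.119   0.0877]]
slim [ 0.4961 -0.0819  0.029 ] [[-0.0885 -0.0505]] corners st [[-0.0737 -0.0111]
 [-0.0739 -0.0908]
 [-0.104  -0.0921]
 [-0.1025 -0.008 ]]
side thick [[0.446  0.0031 0.037 ]] [[-0.0951  0.048 ]]
```

View pics/ov.png

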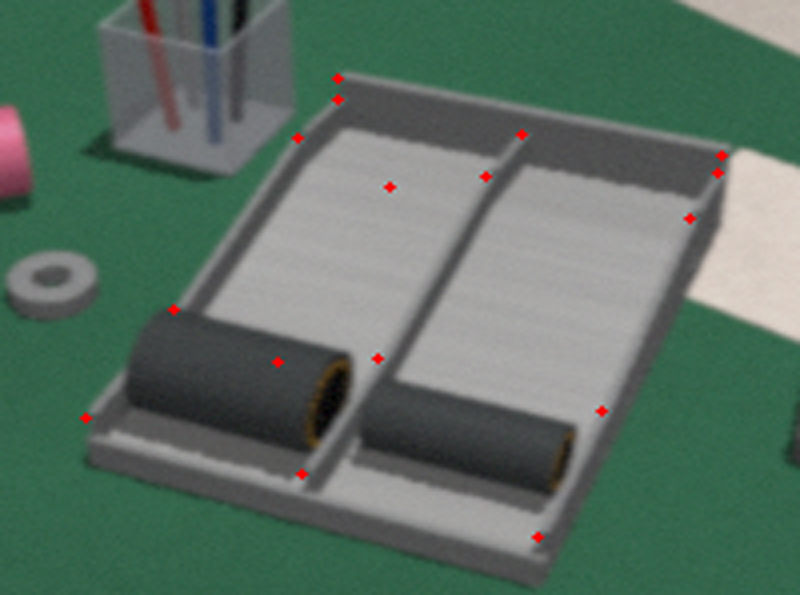

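The model dots agree with the side view to about 1 px, so the stand pose is good. The thick sleeve is at stand (-96, +47) mm. Now I'll travel high over the desk.

Emit:
{"name": "drive_tool", "arguments": {
  "series": [-0.5,-20,-12,0,0,0,0,-0.5,-40,-25,0,0,0,0,-0.5,-40,-25,0,0,0,0,-0.5,-40,-25,0,0,0,0,-0.5,-40,-25,0,0,0,0,-0.5,-40,-25,0,0,0,0,-0.5,-40,-25,0,0,0,0,-0.5,-40,-25,0,0,0,0,-0.5,-20,-40,0,0,0,0,-0.5,-20,-40,0,0,0,0,-0.5,-20,-40,0,0,0,0,-0.5,-20,-40,0,0,0,0]
}}

```text
t: 1.6
eef_pos: [0.4639, 0.188, 0.2533]
tool_rot: [-0.0, 0.161, 0.987, -0.0]
contact_force: [0.3, 0.0, -0.0]
gripper_width: 0.247
```

Emit:
{"name": "drive_tool", "arguments": {
  "series": [-0.5,-20,-40,0,0,0,0,-0.5,-20,-40,0,0,0,0,-0.5,-20,-40,0,0,0,0,-0.5,-20,-40,0,0,0,0,-0.5,0,0,0,0,0,0.16,-0.5,0,0,0,0,0,0.16,-0.5,0,0,0,0,0,0.16,-0.5,0,0,0,0,0,0.16,-0.5,0,0,0,0,0,0.16,-0.5,0,0,0,0,0,0.16,-0.5,0,0,0,0,0,0.16,-0.5,0,0,0,0,0,0.16]
}}

```text
t: 3.1
eef_pos: [0.4886, 0.0127, 0.2532]
tool_rot: [-0.0, 0.72, 0.694, -0.0]
contact_force: [0.3, 0.1, -0.3]
gripper_width: 0.252
```

Emit:
{"name": "drive_tool", "arguments": {
  "series": [-0.5,0,0,0,0,0,0.16,-0.5,0,0,0,0,0,0.16,-0.5,0,0,0,0,0,0.16,-0.5,0,0,0,0,0,0.16,-0.5,0,0,0,0,0,0.16,-0.5,0,0,0,0,0,0.16,-0.5,0,0,0,0,0,0.1,-0.5,0,0,0,0,0,0]
}}

```text
t: 4.1
eef_pos: [0.4887, 0.0131, 0.2532]
tool_rot: [-0.0, 0.971, 0.238, -0.0]
contact_force: [-0.1, -1.2, 0.5]
gripper_width: 0.251
```

```bash
cat >> h.py <<'E'
from scipy.spatial.transform import Rotation as Ro
def tool():
    "TCP and tip in stand frame (mm), tool axes in stand frame, joints, force"
    o=bot.get_obs(); p=np.load('stand.npy'); w,x,y,z=o['tool_rot']
    B=Ro.from_euler('z',p[2]).inv(); T=B*Ro.from_quat([x,y,z,w])
    P=B.apply(np.array(o['eef_pos'])-[p[0],p[1],0])*1000
    np.set_printoptions(precision=3,suppress=True)
    print('t',o['t'],'TCP',P,'tip',P+22*T.as_matrix()[:,2],'\nxaxis',T.as_matrix()[:,0],'z',T.as_matrix()[:,2],'\nq',o['q'],'F',o['contact_force'],'w',o['gripper_width'],'world',o['eef_pos'])
E
python3 -c "
from h import *
tool()"
```

```text
t 4.1 TCP [-52.44   37.678 253.153] tip [-52.447  37.687 231.153] 
xaxis [ 1.     0.013 -0.   ] z [-0.  0. -1.] 
q [-0.719  0.185  0.647  2.022 -0.135  0.976 -1.095] F [-0.073 -1.217  0.495] w 0.25133057538725223 world [0.489 0.013 0.253]
```

Emit:
{"name": "drive_tool", "arguments": {
  "series": [-0.5,-20,-9,0,0,0,0,-0.5,-20,0,0,0,0,-0.01,-0.5,-20,0,0,0,0,0,-0.5,-20,0,20,0,0,0,-0.5,-20,0,20,0,0,0,-0.5,-15,0,20,0,0,0,-0.5,0,0,20,0,0,0,-0.5,0,0,20,0,0,0,-0.5,0,0,0,0,0,0]
}}

```text
t: 5.22
eef_pos: [0.3823, -0.0323, 0.1525]
tool_rot: [0.0, 0.97, 0.243, -0.002]
contact_force: [0.3, -0.1, 0.4]
gripper_width: 0.251
```

```bash
python3 -c "
from h import *
tool()"
```

```text
t 5.225 TCP [-167.852   45.051  152.492] tip [-167.919   45.061  130.492] 
xaxis [ 1.     0.025 -0.003] z [-0.003  0.    -1.   ] 
q [-0.677  0.162  0.665  2.34  -0.157  0.683 -0.976] F [ 0.266 -0.128  0.36 ] w 0.2506148172131274 world [ 0.382 -0.032  0.152]
```

Emit:
{"name": "drive_tool", "arguments": {
  "series": [-0.5,0,-2,20,0,0,0.025,-0.5,0,0,20,0,0,0,-0.5,0,0,20,0,0,0,-0.5,0,0,20,0,0,0,-0.5,0,0,10,0,0,0,-0.5,0,0,10,0,0,0,-0.5,0,0,0,0,0,0]
}}

```text
t: 6.1
eef_pos: [0.3827, -0.0298, 0.0532]
tool_rot: [-0.0, 0.973, 0.231, -0.0]
contact_force: [-0.6, -0.5, 0.4]
gripper_width: 0.249
```

```bash
python3 -c "
from h import *
tool(); snap('side','side1')
cv2.imwrite('pics/s1.png',cv2.resize(load('side1')['pixels'][170:370,200:440],None,fx=3,fy=3,interpolation=cv2.INTER_CUBIC))"
```

```text
t 6.1 TCP [-166.375   47.094   53.233] tip [-166.381   47.101   31.233] 
xaxis [ 1.    -0.001 -0.   ] z [-0.  0. -1.] 
q [-0.478  0.406  0.466  2.397 -0.455  0.416 -0.73 ] F [-0.601 -0.539  0.356] w 0.24906193408250274 world [ 0.383 -0.03   0.053]
```

View pics/s1.png

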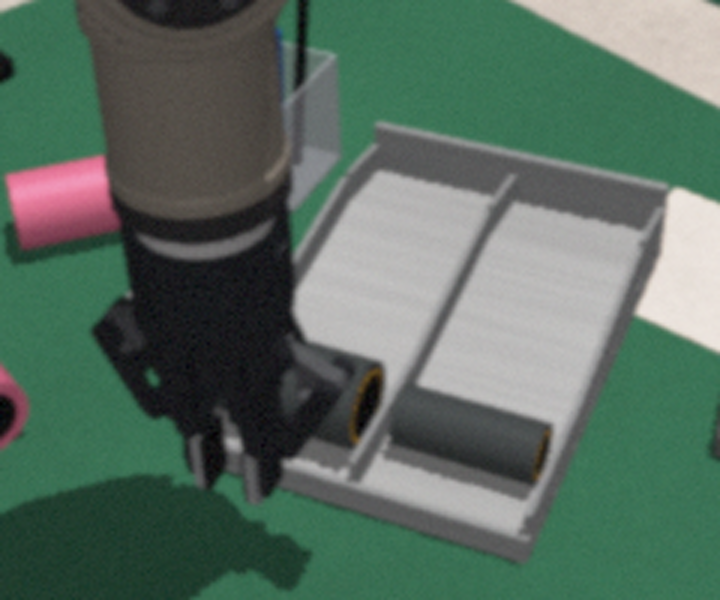

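The hand is beside the lip with tips at 31 mm. The lane is free ahead, and the knuckles are well above the cheeks. Next is a gentle approach to contact.

Emit:
{"name": "drive_tool", "arguments": {
  "series": [-0.5,6,0,4,0,0,0,-0.5,6,0,0,0,0,0,-0.5,6,0,0,0,0,0,-0.5,4,0,0,0,0,0,-0.5,3,0,0,0,0,0,-0.5,3,0,0,0,0,0,-0.5,3,0,0,0,0,0,-0.5,3,0,0,0,0,0,-0.5,3,0,0,0,0,0,-0.5,3,0,0,0,0,0]
}}

```text
t: 7.4
eef_pos: [0.4186, -0.0117, 0.0493]
tool_rot: [-0.0, 0.973, 0.231, -0.0]
contact_force: [0.5, 0.0, 0.5]
gripper_width: 0.252
```

```bash
python3 -c "
from h import *
tool(); snap('side','side2');snap('top','top2')
a=cv2.resize(load('side2')['pixels'][210:360,240:400],None,fx=2.5,fy=4,interpolation=cv2.INTER_CUBIC)
b=cv2.resize(load('top2')['pixels'][130:350,235:435],None,fx=2,fy=600/220,interpolation=cv2.INTER_CUBIC)
cv2.imwrite('pics/s2.png',np.hstack([a,b]))"
```

```text
t 7.4 TCP [-126.175   47.108   49.282] tip [-126.178   47.11    27.282] 
xaxis [ 1.    -0.001 -0.   ] z [-0.  0. -1.] 
q [-0.504  0.454  0.461  2.323 -0.466  0.449 -0.763] F [0.47  0.049 0.533] w 0.2523497886925768 world [ 0.419 -0.012  0.049]
```

View pics/s2.png

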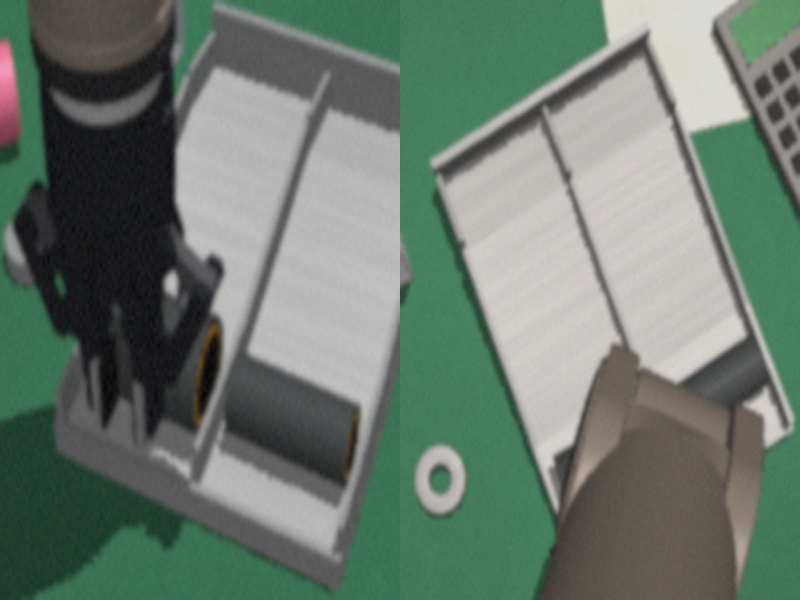

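The fingertips are inside the lip and just at the sleeve, which is still square in its lane. I'll push at 32 mm/s.

Emit:
{"name": "drive_tool", "arguments": {
  "series": [-0.5,3,0,0,0,0,0,-0.5,4,0,0,0,0,0,-0.5,4,0,0,0,0,0,-0.5,4,0,0,0,0,0,-0.5,4,0,0,0,0,0,-0.5,4,0,0,0,0,0,-0.5,4,0,0,0,0,0,-0.5,4,0,0,0,0,0,-0.5,4,0,0,0,0,0,-0.5,4,0,-0.5,0,0,0,-0.5,4,0,-0.5,0,0,0,-0.5,4,0,-0.5,0,0,0]
}}

```text
t: 9.0
eef_pos: [0.4603, 0.0093, 0.0508]
tool_rot: [-0.0, 0.973, 0.231, -0.0]
contact_force: [-2.3, -1.5, 1.2]
gripper_width: 0.249
```

```bash
python3 -c "
from h import *
tool(); snap('side','side3');snap('top','top3')
a=cv2.resize(load('side3')['pixels'][210:360,240:400],None,fx=2.5,fy=4,interpolation=cv2.INTER_CUBIC)
b=cv2.resize(load('top3')['pixels'][130:350,235:435],None,fx=2,fy=600/220,interpolation=cv2.INTER_CUBIC)
cv2.imwrite('pics/s3.png',np.hstack([a,b]))"
```

```text
t 9.0 TCP [-79.487  47.056  50.751] tip [-79.502  47.061  28.751] 
xaxis [ 1.    -0.001 -0.001] z [-0.001  0.    -1.   ] 
q [-0.537  0.5    0.47   2.23  -0.465  0.505 -0.81 ] F [-2.295 -1.481  1.25 ] w 0.2493664980651295 world [0.46  0.009 0.051]
```

View pics/s3.png

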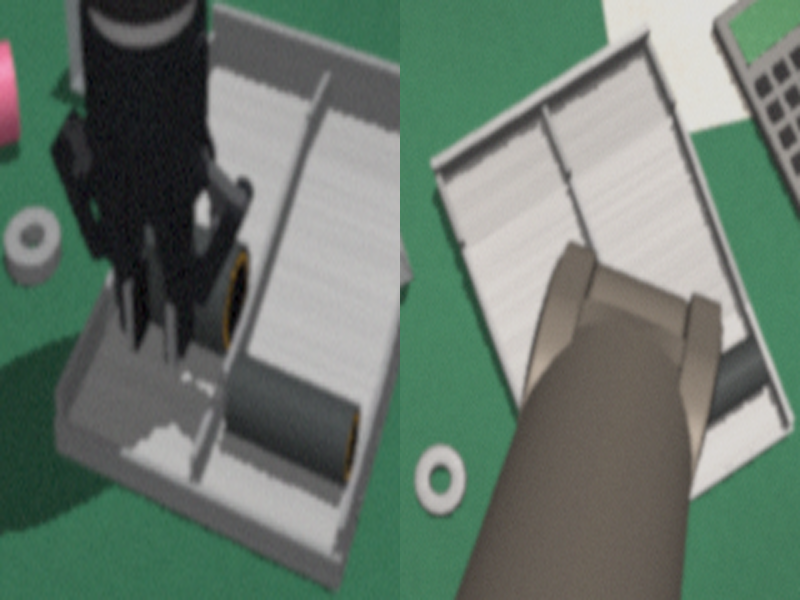

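The sleeve is on the ramp with about 2.7 N back-force on the fingertips, square in the lane, and the slim sleeve is untouched. Continuing.

Emit:
{"name": "drive_tool", "arguments": {
  "series": [-0.5,4,0,-0.6,0,0,0,-0.5,5,0,-0.7,0,0,0,-0.5,5,0,-0.7,0,0,0,-0.5,5,0,-0.7,0,0,0,-0.5,5,0,-0.7,0,0,0,-0.5,5,0,-0.7,0,0,0,-0.5,5,0,-0.7,0,0,0,-0.5,5,0,-0.7,0,0,0,-0.5,5,0,-0.7,0,0,0,-0.5,5,0,-0.7,0,0,0,-0.5,5,0,-0.7,0,0,0,-0.5,4,0,-0.6,0,0,0]
}}

```text
t: 10.6
eef_pos: [0.5127, 0.0356, 0.0591]
tool_rot: [-0.0, 0.973, 0.231, 0.0]
contact_force: [-1.2, -1.5, 0.2]
gripper_width: 0.249
```

```bash
python3 -c "
from h import *
tool()"
```

```text
t 10.6 TCP [-20.861  47.022  59.058] tip [-20.858  47.021  37.058] 
xaxis [ 1.    -0.001  0.   ] z [ 0. -0. -1.] 
q [-0.574  0.548  0.487  2.108 -0.455  0.588 -0.867] F [-1.16  -1.534  0.19 ] w 0.24855778472233342 world [0.513 0.036 0.059]
```

Emit:
{"name": "drive_tool", "arguments": {
  "series": [-0.5,4,0,-0.6,0,0,0,-0.5,5,0,-0.7,0,0,0,-0.5,5,0,-0.7,0,0,0,-0.5,5,0,-0.7,0,0,0,-0.5,5,0,-0.7,0,0,0,-0.5,5,0,-0.7,0,0,0,-0.5,5,0,-0.7,0,0,0,-0.5,4,0,-0.6,0,0,0,-0.5,4,0,-0.6,0,0,0,-0.5,3,0,-0.5,0,0,0,-0.5,3,0,-0.5,0,0,0,-0.5,2.5,0,-0.4,0,0,0]
}}

```text
t: 12.1
eef_pos: [0.5576, 0.0582, 0.0664]
tool_rot: [-0.0, 0.973, 0.231, -0.0]
contact_force: [-2.2, -1.6, 0.7]
gripper_width: 0.251
```

```bash
python3 -c "
from h import *
tool(); snap('side','side4')
cv2.imwrite('pics/s4.png',cv2.resize(load('side4')['pixels'][190:350,240:440],None,fx=3,fy=3,interpolation=cv2.INTER_CUBIC))"
```

```text
t 12.1 TCP [29.367 46.996 66.419] tip [29.367 46.997 44.419] 
xaxis [ 1.    -0.001 -0.   ] z [-0.  0. -1.] 
q [-0.594  0.593  0.498  1.996 -0.45   0.66  -0.911] F [-2.19  -1.556  0.681] w 0.2505945619915844 world [0.558 0.058 0.066]
```

View pics/s4.png

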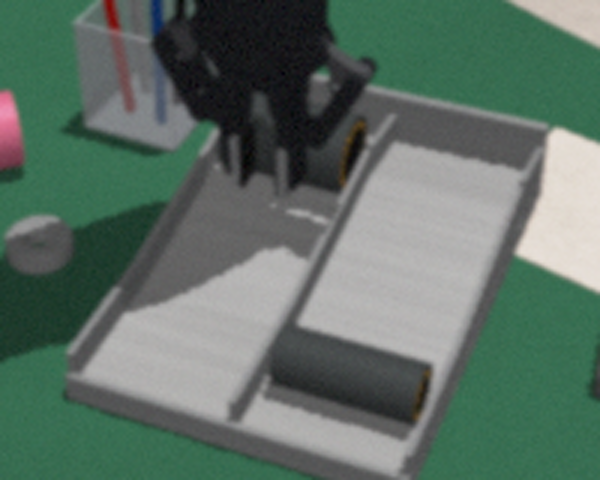

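The sleeve is just short of the crest and still touching the tips. I'll creep over at 16 mm/s.

Emit:
{"name": "drive_tool", "arguments": {
  "series": [-0.5,2,0,-0.3,0,0,0,-0.5,2,0,-0.3,0,0,0,-0.5,2,0,-0.3,0,0,0,-0.5,2,0,-0.2,0,0,0,-0.5,2,0,0,0,0,0,-0.5,2,0,0,0,0,0,-0.5,2,0,0,0,0,0,-0.5,2,0,0,0,0,0,-0.5,2,0,0,0,0,0,-0.5,2,0,0,0,0,0,-0.5,1,0,0,0,0,0,-0.5,0,0,0,0,0,0]
}}

```text
t: 13.65
eef_pos: [0.5763, 0.0676, 0.0675]
tool_rot: [-0.0, 0.973, 0.231, 0.0]
contact_force: [-0.9, -0.4, 0.1]
gripper_width: 0.251
```

```bash
python3 -c "
from h import *
tool(); snap('side','side5');snap('top','top5')
a=cv2.resize(load('side5')['pixels'][190:340,270:430],None,fx=2.5,fy=4,interpolation=cv2.INTER_CUBIC)
b=cv2.resize(load('top5')['pixels'][130:350,235:435],None,fx=2,fy=600/220,interpolation=cv2.INTER_CUBIC)
cv2.imwrite('pics/s5.png',np.hstack([a,b]))"
```

```text
t 13.65 TCP [50.302 46.976 67.487] tip [50.304 46.977 45.487] 
xaxis [ 1.    -0.001  0.   ] z [ 0.  0. -1.] 
q [-0.598  0.616  0.499  1.949 -0.451  0.687 -0.926] F [-0.917 -0.45   0.104] w 0.2508208959349713 world [0.576 0.068 0.067]
```

View pics/s5.png

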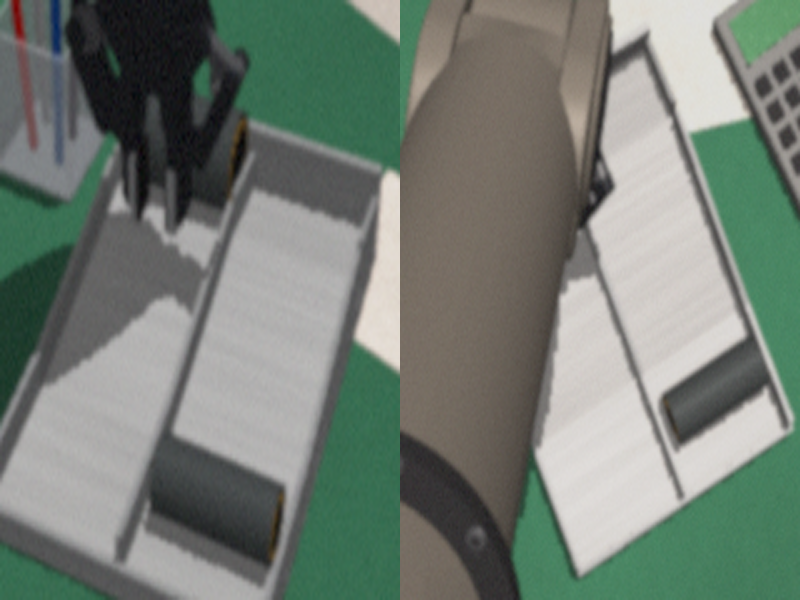

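```bash
python3 -c "
from h import *
p=np.load('stand.npy');B=Ro.from_euler('z',p[2])
for x,z in((86,53.9),(100,52)): print(x,proj(load('side5'),B.apply(np.array([x,7,z])/1000)+[p[0],p[1],0]))
im=load('side5')['pixels'][210:250,345:385];h=cv2.cvtColor(im,cv2.COLOR_BGR2HSV);m=(h[...,0]>8)&(h[...,0]<28)&(h[...,1]>110)
v,u=np.nonzero(m);print(len(u),u.min()+345,u.max()+345,v.min()+210,v.max()+210)
"
```

```text
86 [[359.74796882 234.01567361]]
100 [[362.28528808 230.71714367]]
29 362 367 220 234
```

The bore sits at about (365,228), closer to the at-stop prediction (362,231) than to the touching one (360,234), so the sleeve has rolled on. I'll back off gently, then go up.

Emit:
{"name": "drive_tool", "arguments": {
  "series": [-0.5,-2,0,0,0,0,0,-0.5,-4,0,0,0,0,0,-0.5,-6,0,-2,0,0,0,-0.5,-10,0,-10,0,0,0,-0.5,-15,0,-20,0,0,0,-0.5,-15,0,-30,0,0,0,-0.5,-15,0,-40,0,0,0,-0.5,-20,0,-40,0,0,0,-0.5,-30,0,-30,0,0,0,-0.5,-40,0,-20,0,0,0,-0.5,-40,0,0,0,0,0,-0.5,0,0,0,0,0,0]
}}

```text
t: 15.25
eef_pos: [0.3973, -0.0223, 0.2594]
tool_rot: [-0.002, 0.973, 0.23, 0.0]
contact_force: [1.0, 0.3, -0.0]
gripper_width: 0.249
```

```bash
python3 -c "
from h import *
tool(); snap('side','side6');snap('top','top6')
a=cv2.resize(load('side6')['pixels'][180:350,230:430],None,fx=2,fy=600/170,interpolation=cv2.INTER_CUBIC)
b=cv2.resize(load('top6')['pixels'][130:350,165:435],None,fx=400/270,fy=600/220,interpolation=cv2.INTER_CUBIC)
cv2.imwrite('pics/s6.png',np.hstack([a,b]))
p=np.load('stand.npy');B=Ro.from_euler('z',p[2])
f=lambda n,P:proj(load(n),B.apply(np.array(P)/1000)+[p[0],p[1],0])
for n in('side6','top6'): print(n,f(n,[[100,47,52]]),f(n,[[100,7,52]]))
"
```

```text
t 15.25 TCP [-149.997   47.186  259.408] tip [-149.974   47.271  237.409] 
xaxis [ 1.    -0.003  0.001] z [ 0.001  0.004 -1.   ] 
q [-0.838 -0.05   0.737  2.198  0.036  0.982 -1.228] F [ 0.977  0.254 -0.003] w 0.24927004936038197 world [ 0.397 -0.022  0.259]
side6 [[342.501 226.223]] [[362.285 230.717]]
top6 [[287.353 193.934]] [[309.637 183.33 ]]
```

View pics/s6.png

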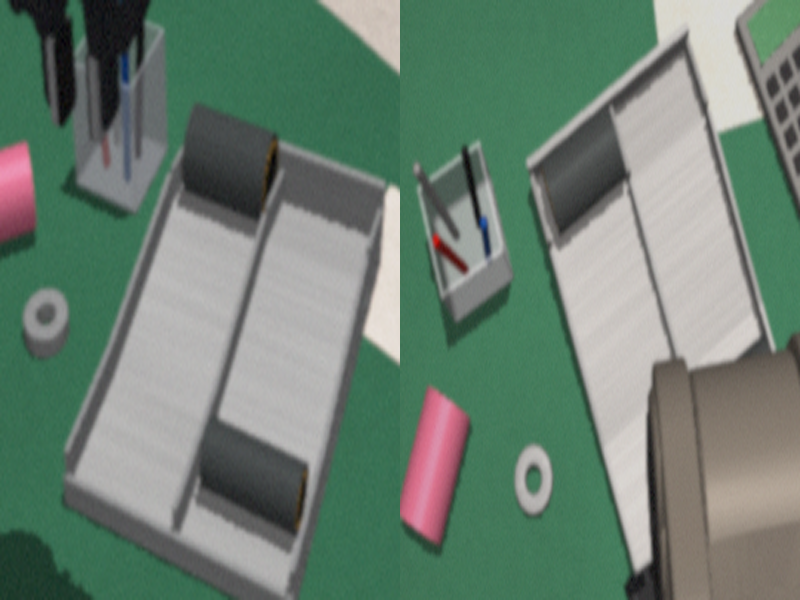

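The thick sleeve rests against the stop (composite (230,160) left and (583,170) right). The slim sleeve is at the foot, the cup, bearing and pink parts are unmoved, and the hand is clear at 237 mm. Handing in.

```bash
python3 -c "
from h import *
print(bot.hand_in())"
```

```text
the job is handed in; nothing more can be done
None
```

The thick sleeve is now resting against the stop plate at the top of its lane, and the job is handed in at about 15 s of the 40 s allowed. I pushed it with the downward-pointing, slightly open fingertips at 24–40 mm/s and slowed to about 16 mm/s over the crest. It was not gripped or lifted.

- **Sleeve position:** the last side and top pictures show it square in the lane at the stop. In the last picture with the hand still beside it, its bore was 2–3 px from the predicted at-stop position, within calibration error.
- **Force and speed:** contact forces read at the end of each move stayed under about 3 N. I did not measure the sleeve's own speed. For the short free roll to the stop I estimated at most about 0.21 m/s, close to the 0.25 m/s limit.
- **Other things:** in the last pictures the slim sleeve is still at the foot. The pen cup and bearing look unmoved. The calculator was only partly in that view, and the hand never went near it.
- **Hand:** it finished clear, with the tips about 237 mm above the desk.

No check failed.

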